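Tip the motor parts tray into the tub

ROBOT

A 6-joint arm with a two-finger parallel gripper is mounted at the origin on the work surface. World frame = base frame: x ahead of the robot, y to its left, z up, the work surface at z = 0. Lengths are in m, angles in rad, forces in N, time in s.
With the tool pointing down it reaches from about 0.375 to 0.975 m from the base axis. Payload 3.8 kg.
Tool frame: the origin (TCP) lies at the very end of the fingers, on their centre line; the grasp point (between the pads) lies 19 mm behind it; z points along the fingers, y is the line along which they close (so a half turn about z gives the same grasp; the last joint's range is limited). The gripper opens to 85 mm and grips with 20 to 120 N. Pads are 22 mm wide; open, the fingers measure 114 mm over their backs; the gripper's body (76 mm by 85 mm) begins 54 mm behind the grasp point. The pads swing forward as they close: fully open they stand 13 mm farther back than shut.
Start: joints at [-1.178, 0.264, 1.604, -0, 1.274, -0.037], TCP at [0.281, -0.614, 0.231] pointing down, gripper open.
Joint ranges: [-2.63, 2.63], [-0.94, 2.18], [0.31, 2.57], [-1.31, 4.45], [0, 2.66], [-2.55, 2.55]. Speed limits (rad/s): [2.57, 2.57, 3.14, 3.14, 3.14, 3.14].

INTERFACE

Orientations are given as a rotation vector (axis times angle).
In Python, from workcell import bot, vision gives the robot as it stands. The module is installed in compiled form; this text tells all that it offers.
- The arm moves only by the tool play_rows, never from a script. Its argument "moves" is a list that holds one entry, the list of rows, each a list of 7 numbers: the turn, a rotation vector about the tool's x, y, z as a fraction of full scale, then the shift along the tool's x, y, z as a fraction of full scale, then the finger opening in mm, from 0 to 85.4. In form: [[[ax, ay, az, x, y, z, jaw], ...]]. A call has 1 to 5 rows; each row shifts and turns the commanded pose from where the row before left it, along the tool's axes as they then stand; what a row does not reach is not made up. Full scale, the value 1, is 0.1 m for a shift and 0.5 rad for a turn. A row lasts 1/12 s, in which the tool goes at most 41.7 mm and 7.16 degrees, less where a joint would pass 70% of its speed; a pose out of reach is approached as far as the arm can. A call with a number of a shift or a turn outside -1 to 1 is refused whole. A call with a gripper value outside its range is refused whole. The fingers move at their own pace and stop on an object; "newtons" is the grip in N (left out, the last holds). Time passes only in rows, so rows that do not move let the fingers close. It gives the time, the measured TCP pose, the force, the opening and the grip force at its end, in the units of the state.
- bot.read_state(): the state, without advancing time (a new reading comes with each control period).
- vision.read_camera(name): name is "side" or "top"; returns a dict with "image" (420x560x3 uint8, red, green, blue), "depth" (420x560 float32, m along the optical axis (not along the pixel's ray), 0 where there is no reading), "K" (3x3 intrinsics, pixels), "R" (3x3) and "t" (3): a world point X has camera coordinates R X + t. Camera axes: x right, y down, z forward; pixel columns grow to the right and rows downward; lengths in m; the calibration is good to about 2 mm. A picture is of the moment at which its call begins.
- bot.finish_job(): hands the job in; it is judged then, once.
The state is a dict: "time": time; "q": joint angles; "joint_vel": joint speeds; "joint_torque": joint torques, N m; "tool_pos": TCP position; "tcp_rot": TCP orientation; "wrist_force": force on the tool from outside, world axes, zero at the start; "torque": the same for the moment, N m; "width": opening from 0.0 (shut) to 1.0 (fully open); "grip_force": force on a finger pad.
Only numpy, scipy, OpenCV 4.12 (cv2) and the standard library are available. Lean on these libraries where they do the work, as an engineer would, in place of code of your own. Each camera call takes 0.05 s, during which the arm holds its last target. There are 200 camera calls.

TASK

Slide the blue tub across the bench into the yellow taped square under the spout of the tipping tray. Then raise the tray by its red bar so that all five parts slide off into the tub, and lower it gently back until it lies level again, without flinging it or letting it drop. Do not touch the parts with the gripper, and leave the steel housing and the mallet where they are.

Things in the scene. Friction and masses are not known exactly. Their poses are not given: they have to be found in the camera images.
- stand: Fixed grey stand of the tipping tray. Origin on the bench straight below the hinge axis; its x axis runs along the hinge, the tray lies to its +y side, the spout and the taped square to its -y side, z up. Two uprights, 24 mm along y, 8 mm thick, 132 mm high, stand at x = +/-69 mm, y = 0; a 6 mm high base reaches from y = -15 to 130 mm (between the uprights only from y = 40 mm).
- spot (a point): Centre, on the bench, of the yellow taped square (inside 172 mm, flat on the bench, moves with the stand), 80 mm to the -y side of the stand's origin. The tub belongs here.
- hinge (a point): Middle of the tray's hinge axis, 120 mm above the bench over the stand's origin; the axis is the stand's x axis.
- bar (a point): Middle of the tray's red handle bar: round, 12 mm thick, 115 mm free length along the stand's x. With the tray level it lies 172 mm to the +y side of the hinge and 45 mm above it (165 mm above the bench), 47 mm beyond the tray's rear wall, and it swings with the tray. Free space below it.
- lip (a point): Middle of the tray's open spout edge (floor height). Level: 45 mm to the -y side of the hinge, 120 mm above the bench. The aluminium tray is 116 mm wide, 170 mm long, with 25 mm high walls on both sides and at the rear; the spout end is open. It swings with the tray.
- tray (a joint): Tray angle in rad: 0 level (it rests there by its weight), growing as the red bar is raised and the spout goes down; stop at 1.25. It falls back if released. Tray 0.4 kg.
- tub: Loose round blue open tub, 160 mm across the rim (154 mm at the foot), 50 mm high, walls 4 mm, floor 5 mm, about 0.35 kg. Origin: centre of its underside.
- magnet1: Dark steel-grey block magnet, 30 x 20 x 14 mm (x, y, z), lying in the tipping tray. Origin: centre of its underside as it starts.
- magnet2: Dark steel-grey block magnet, 30 x 20 x 14 mm (x, y, z), lying in the tipping tray. Origin: centre of its underside as it starts.
- magnet3: Dark steel-grey block magnet, 30 x 20 x 14 mm (x, y, z), lying in the tipping tray. Origin: centre of its underside as it starts.
- bush1: Brass bush (short thick ring), 26 mm outside, 14 mm bore, 16 mm high, standing in the tipping tray. Origin: centre of its underside as it starts.
- bush2: Brass bush (short thick ring), 26 mm outside, 14 mm bore, 16 mm high, standing in the tipping tray. Origin: centre of its underside as it starts.
- housing: Bystander: loose steel motor housing, upright round cup 80 mm across, 65 mm high. Origin: centre of its underside. It and the tub may swap places.
- mallet: Bystander: loose mallet lying along its x axis, handle from x = -130 mm, black head (85 mm along y, 38 mm thick) at x = 100 mm. Origin on the bench below the handle.

How it is judged:
On the way, in this order (a step that is already met when the one before it is completed fails the run):
1. the tub stands in the taped square (centre within 25 mm), tray still level (horizontal distance between tub and spot below 0.025 m and angle between tub's own z axis and vertical below 0.1 rad and linear speed of tub below 0.02 m/s and value of joint tray below 0.1 rad), for 0.2 s.
2. the tray is raised past 0.6 rad with the tub in place (horizontal distance between tub and spot below 0.025 m and angle between tub's own z axis and vertical below 0.1 rad and value of joint tray above 0.6 rad), for 0.2 s.
At the end, for the whole second after the job is handed in: All five parts lie at rest inside the tub, the tub stands upright with its centre within 25 mm of the centre of the taped square, and the tray is back level (below 0.06 rad) (horizontal distance between tub and spot below 0.025 m and angle between tub's own z axis and vertical below 0.1 rad and horizontal distance between each of magnet1, magnet2, magnet3, bush1, bush2 and tub below 0.08 m and z of each of magnet1, magnet2, magnet3, bush1, bush2 in the frame of tub below 0.05 m and linear speed of each of magnet1, magnet2, magnet3, bush1, bush2 below 0.03 m/s and value of joint tray below 0.06 rad and linear speed of tub below 0.02 m/s); the robot touches nothing.
It fails at once if the tray is flung up or let drop (faster than 2.5 rad/s) (velocity of joint tray above 2.5 rad/s or velocity of joint tray below -2.5 rad/s).
It fails at once if the gripper touches a part (contact force between the fingers and magnet1 above 1 N or contact force between the fingers and magnet2 above 1 N or contact force between the fingers and magnet3 above 1 N or contact force between the fingers and bush1 above 1 N or contact force between the fingers and bush2 above 1 N).
It fails at once if the housing or mallet is moved by more than 30 mm (distance of any of housing, mallet from where it was at the start of the episode above 0.03 m).
It also fails if it takes over 72 s, if anything falls off the work surface, if the arm or the gripper's body presses on something with over 40 N, if the wrist force passes 120 N, or if a joint passes its speed limit or range.

## Working session

There is one attempt and no reset: what is moved stays moved. The work goes in short steps, Python scripts to look and compute and a tool call to move; the robot and the scene stay as the last step left them, time stands still between calls to the robot, and variables do not carry over. Pictures are saved under pics/ and viewed, at most 10 in all, crops included, and the job is handed in when it is done.

Besides the shell and the picture viewer there is one more tool, called after "Request:" as name(argument=value, ...), one argument or row to a line, values as JSON. play_rows: Moves the arm, as the interface text tells. Its arguments: {"type":"object","properties":{"moves":{"type":"array","items":{"type":"array","items":{"type":"array","items":{"type":"number"}}}},"newtons":{"type":"number"}},"required":["moves"]}

```bash
mkdir -p pics; ls; python3 - <<'E'
from workcell import bot, vision
import cv2
for n in ("top","side"):
    c=vision.read_camera(n)
    cv2.imwrite(f"pics/{n}0.png",c["image"][:,:,::-1])
    print(n,c["K"].round(1).tolist(),c["R"].round(3).tolist(),c["t"].round(3).tolist())
print(bot.read_state())
E
```

```text
pics
top [[475.9, 0.0, 285.7], [0.0, 475.9, 199.5], [0.0, 0.0, 1.0]] [[-0.068, -0.998, -0.002], [-0.977, 0.067, -0.202], [0.202, -0.012, -0.979]] [0.109, 0.508, 1.051]
side [[546.5, 0.0, 279.6], [0.0, 546.5, 214.2], [0.0, 0.0, 1.0]] [[-0.9, -0.436, -0.004], [-0.332, 0.692, -0.642], [0.282, -0.576, -0.767]] [0.505, 0.212, 1.19]
{'time': 0.1, 'q': array([-1.17787290e+00,  2.64677544e-01,  1.60526839e+00, -1.73212130e-05,
        1.27369655e+00, -3.68999871e-02]), 'joint_vel': array([-0.00031909, -0.00084441, -0.00217069,  0.00238084, -0.00013045,
       -0.00076766]), 'joint_torque': array([ 8.65061315e-05, -5.16708934e+01, -3.68588018e+01, -1.45235558e-04,
        6.25359782e-03,  1.71494588e-05]), 'tool_pos': array([ 0.28101435, -0.61298183,  0.23006999]), 'tcp_rot': array([-3.06735110e+00, -6.69557891e-01,  5.95367562e-04]), 'wrist_force': array([-0.08216087,  0.49207378, -0.05725933]), 'torque': array([ 0.00296474,  0.02779939, -0.01864004]), 'grip_force': 0.0, 'width': 0.9991067192174676}
```

View pics/top0.png

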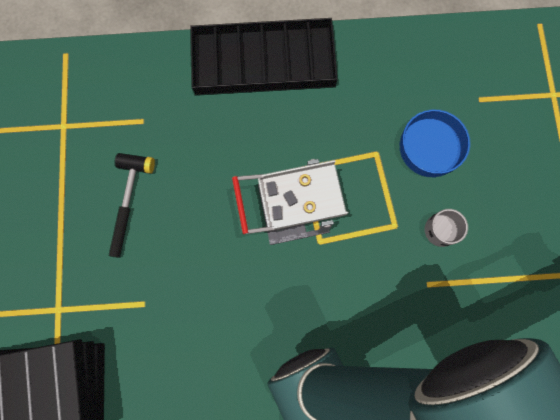

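View pics/side0.png

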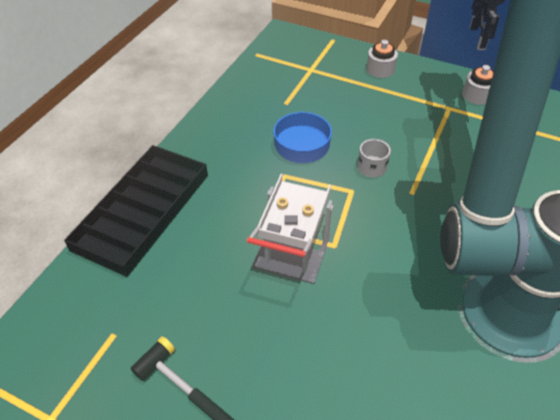

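The top view shows the tray at (303,197) with its red bar at (240,205). The taped square is at about (357,200), the tub at (435,143), the housing at (447,228) and the mallet at the far left. The side view confirms this layout, with two bushes and three magnets in the tray.

```bash
cat > h.py <<'E'
import numpy as np, cv2
from workcell import bot, vision
from scipy.spatial.transform import Rotation as Rot
def ray(c,uv,z):
    uv=np.atleast_2d(uv).astype(float)
    d=np.c_[uv,np.ones(len(uv))]@np.linalg.inv(c["K"]).T@c["R"]
    o=-c["R"].T@c["t"]
    return o+d*((z-o[2])/d[:,2])[:,None]
def mask(c,lo,hi):
    return cv2.inRange(cv2.cvtColor(c["image"],cv2.COLOR_RGB2HSV),lo,hi)
def biggest(m):
    return max(cv2.findContours(m,cv2.RETR_EXTERNAL,cv2.CHAIN_APPROX_NONE)[0],key=cv2.contourArea)[:,0]
def cloud(c,m):
    v,u=np.nonzero((m>0)&(c["depth"]>0)); d=c["depth"][v,u]
    p=np.c_[u,v,np.ones(len(u))]@np.linalg.inv(c["K"]).T*d[:,None]
    return (p-c["t"])@c["R"]
def tub(c):
    p=cloud(c,mask(c,(100,120,50),(125,255,255)))
    p=p[(p[:,0]>0.3)&(p[:,2]<.1)&(p[:,2]>.042)]
    (x,y),r=cv2.minEnclosingCircle(p[:,:2].astype(np.float32))
    return np.array([x,y]),r
def bar(c):
    p=cloud(c,mask(c,(0,150,80),(6,255,255))|mask(c,(174,150,80),(180,255,255)))
    p=p[(p[:,2]>.08)]
    return p
def local(d,s=None):
    s=s or bot.read_state(); return Rot.from_rotvec(s["tcp_rot"]).inv().apply(d)
E
python3 - <<'E'
from h import *
for n in("top","side"):
    c=vision.read_camera(n)
    print(n,"tub",*tub(c))
    b=bar(c); m=b.mean(0); _,_,vt=np.linalg.svd(b-m,full_matrices=False); t=(b-m)@vt[0]
    print("bar",m,vt[0],t.min(),t.max(),len(b),b[:,2].max())
    r=biggest(mask(c,(0,150,80),(6,255,255))|mask(c,(174,150,80),(180,255,255)))
    box=cv2.boxPoints(cv2.minAreaRect(r)); print("barbox@.165",ray(c,box,.165).round(3).tolist())
    p=cloud(c,mask(c,(20,120,100),(35,255,255))); p=p[abs(p[:,2])<.006]
    q=p[(p[:,0]>.43)&(p[:,0]<.7)&(p[:,1]<.0+.06)&(p[:,1]>-.25)]
    R=cv2.minAreaRect((q[:,:2]*1000).astype(np.float32)); print("tape",R)
    g=cloud(c,mask(c,(0,0,60),(180,60,255))); g=g[(g[:,2]>.058)&(g[:,2]<.07)&(g[:,1]<-.2)&(g[:,0]>.35)&(g[:,1]>-.5)]
    if len(g): print("housing",g.min(0),g.max(0))
    w=cloud(c,mask(c,(0,0,130),(180,40,255))); w=w[(w[:,2]>.11)&(w[:,2]<.126)&(w[:,1]>-.2)&(w[:,1]<.25)&(w[:,0]>.4)]
    print("tray", cv2.minAreaRect((w[:,:2]*1000).astype(np.float32)))
E
```

```text
top tub [ 0.63242316 -0.29106215] 0.08127457648515701
bar [0.48487991 0.17067318 0.17070287] [-0.99039944 -0.13818702  0.00364775] -0.06050563973806411 0.05951512044924389 305 0.17618885478376503
barbox@.165 [[0.546, 0.185, 0.165], [0.547, 0.174, 0.165], [0.427, 0.157, 0.165], [0.426, 0.168, 0.165]]
tape ((521.0761108398438, -78.47705841064453), (197.62306213378906, 197.98695373535156), 8.183165550231934)
housing [ 0.38584227 -0.3302568   0.05804937] [ 0.46437852 -0.25037188  0.06965286]
tray ((504.8529052734375, 39.15899658203125), (150.224365234375, 166.7359619140625), 7.739808082580566)
side tub [ 0.63109237 -0.28827366] 0.08306094259023666
bar [0.48353356 0.17524192 0.16954858] [-0.98968128 -0.14326525  0.00245702] -0.05927142555438958 0.05696635573764924 248 0.1749853643548254
barbox@.165 [[0.543, 0.186, 0.165], [0.546, 0.176, 0.165], [0.429, 0.158, 0.165], [0.427, 0.169, 0.165]]
tape ((517.7188720703125, -76.76835632324219), (192.8686065673828, 201.1641387939453), 9.11609172821045)
housing [ 0.38429722 -0.32913226  0.05803204] [ 0.4645538  -0.24415467  0.06916592]
tray ((503.9994812011719, 42.63247299194336), (153.24334716796875, 175.36634826660156), 7.741193771362305)
```

Request:
play_rows(
  moves=[
    [[0,0,0,0.4,-0.06,0.1,85],[0,0,0,0.4,-0.06,0.1,85],[0,0,0,0.4,-0.06,0.1,85],[0,0,0,0.4,-0.06,0.1,85],[0,0,0,0.4,-0.06,0.1,85]],
  ],
  newtons=40,
)

```text
time: 0.62
tool_pos: [0.4516, -0.5018, 0.1807]
tcp_rot: [-3.069, -0.669, 0.0]
wrist_force: [0.8, 0.3, 0.7]
width: 0.997
grip_force: 0.0
```

Request:
play_rows(
  moves=[
    [[0,0,0,0.4,-0.06,0.1,85],[0,0,0,0.4,-0.06,0.1,85],[0,0,0,0.4,-0.06,0.1,85],[0,0,0,0.4,-0.06,0.1,85],[0,0,0,0.4,-0.06,0.1,85]],
  ],
)

```text
time: 1.03
tool_pos: [0.6212, -0.3909, 0.1305]
tcp_rot: [-3.069, -0.67, 0.0]
wrist_force: [0.6, -1.0, 0.4]
width: 0.996
grip_force: 0.0
```

```bash
cat >> h.py <<'E'
def go(target,s=None):
    s=s or bot.read_state(); print("t",s["time"],"pos",s["tool_pos"].round(4),"R",Rot.from_rotvec(s["tcp_rot"]).as_matrix().round(3).tolist(),"F",s["wrist_force"].round(1),"w",round(s["width"],3),s["grip_force"])
    print("local delta (units)",(local(np.array(target)-s["tool_pos"],s)*10).round(3))
E
python3 -c "
from h import *
go([.664,-.361,.022])"
```

```text
t 1.0333 pos [ 0.6212 -0.3909  0.1305] R [[0.909, 0.417, -0.0], [0.417, -0.909, 0.0], [-0.0, -0.0, -1.0]] F [ 0.6 -1.   0.4] w 0.996 0.0
local delta (units) [ 0.514 -0.093  1.085]
```

Request:
play_rows(
  moves=[
    [[0,0,0,0.26,-0.05,0.1,85],[0,0,0,0.25,-0.04,0.2,85],[0,0,0,0,0,0.3,85],[0,0,0,0,0,0.28,85],[0,0,0,0,0,0.2,85]],
  ],
)

```text
time: 1.45
tool_pos: [0.6618, -0.3612, 0.0198]
tcp_rot: [-3.066, -0.672, 0.004]
wrist_force: [-0.1, -0.3, -0.8]
width: 0.994
grip_force: 0.0
```

Request:
play_rows(
  moves=[
    [[0,0,0,0,0,0,0],[0,0,0,0,0,0,0],[0,0,0,0,0,0,0],[0,0,0,0,0,0,0],[0,0,0,0,0,0,0]],
  ],
  newtons=30,
)

```text
time: 1.87
tool_pos: [0.664, -0.3642, 0.0262]
tcp_rot: [3.067, 0.669, 0.005]
wrist_force: [0.7, 0.5, 0.0]
width: 0.295
grip_force: 0.0
```

```bash
python3 -c "
from h import *
c=vision.read_camera('side');t,r=tub(c);print(t,r)
cv2.imwrite('pics/grip.png',cv2.resize(c['image'][80:260,200:440,::-1],None,fx=3,fy=3))
go([.664,-.361,.022])"
```

```text
[ 0.63185263 -0.28655353] 0.0833948627114296
t 1.9167 pos [ 0.6638 -0.364   0.0259] R [[0.909, 0.416, 0.003], [0.416, -0.909, -0.002], [0.002, 0.003, -1.0]] F [ 0.4 -0.2 -0.3] w 0.201 0.0
local delta (units) [ 0.014 -0.027  0.039]
```

View pics/grip.png

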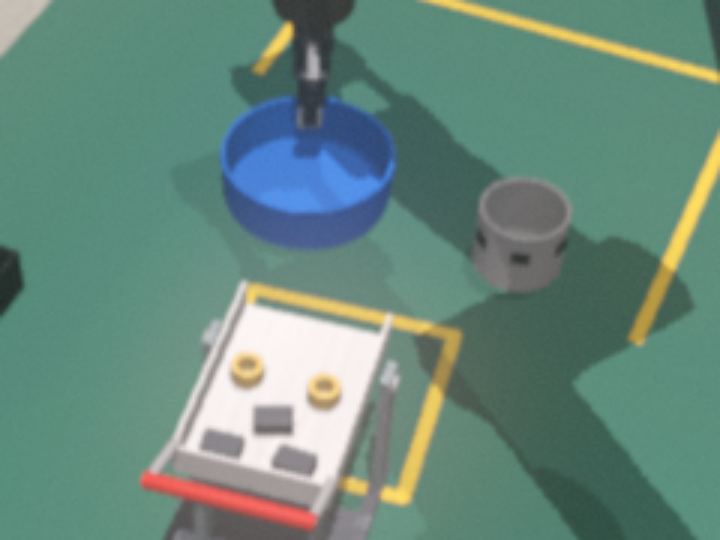

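The crop shows the fingers straddling the far rim of the tub at about (310,120). They are still closing.

Request:
play_rows(
  moves=[
    [[0,0,0,0,0,0,0],[0,0,0,0,0,0,0],[0,0,0,0,0,0,0],[0,0,0,0,0,0,0]],
  ],
)

```text
time: 2.25
tool_pos: [0.6641, -0.363, 0.0255]
tcp_rot: [3.068, 0.668, 0.005]
wrist_force: [1.2, 2.6, 6.3]
width: 0.065
grip_force: 28.9
```

```bash
python3 -c "
from h import *
s=[tub(vision.read_camera(n))[0] for n in('top','side')];print(s); t=np.mean(s,0)
p=bot.read_state()['tool_pos']; go(p+np.r_[np.array([.520,-.0777])-t,0])"
```

```text
[array([ 0.62971795, -0.29495111]), array([ 0.63270766, -0.28953806])]
t 2.35 pos [ 0.6641 -0.363   0.0255] R [[0.909, 0.416, 0.003], [0.416, -0.909, -0.001], [0.003, 0.002, -1.0]] F [2.  2.5 6. ] w 0.066 28.91616105582216
local delta (units) [-0.119 -2.414 -0.005]
```

Request:
play_rows(
  moves=[
    [[0,0,0,0,-0.08,0,0],[0,0,0,-0.01,-0.15,0,0],[0,0,0,-0.01,-0.2,0,0],[0,0,0,-0.01,-0.22,0,0],[0,0,0,-0.01,-0.22,0,0]],
  ],
)

```text
time: 2.77
tool_pos: [0.6239, -0.2872, 0.0254]
tcp_rot: [3.064, 0.67, 0.005]
wrist_force: [3.5, -4.2, 6.3]
width: 0.052
grip_force: 30.9
```

Request:
play_rows(
  moves=[
    [[0,0,0,-0.01,-0.22,0,0],[0,0,0,-0.01,-0.22,0,0],[0,0,0,-0.01,-0.22,0,0],[0,0,0,-0.01,-0.2,0,0],[0,0,0,-0.01,-0.18,0,0]],
  ],
)

```text
time: 3.18
tool_pos: [0.5761, -0.1939, 0.0254]
tcp_rot: [3.065, 0.671, 0.006]
wrist_force: [2.5, -4.2, 6.4]
width: 0.059
grip_force: 31.1
```

```bash
python3 -c "
from h import *
s=[tub(vision.read_camera(n)) for n in('top','side')];print(s); t=np.mean([a[0] for a in s],0)
go(np.array([.6641,-.363,.0255])+np.array([-.1117,.2143,0]))"
```

```text
[(array([ 0.5359903 , -0.12913255]), 0.08039239048957825), (array([ 0.53279644, -0.12557614]), 0.0807487741112709)]
t 3.2833 pos [ 0.5745 -0.1913  0.0253] R [[0.908, 0.418, 0.001], [0.418, -0.908, 0.0], [0.001, 0.0, -1.0]] F [-2.9  5.2 12.3] w 0.051 31.041967245109845
local delta (units) [-0.022 -0.479 -0.002]
```

Request:
play_rows(
  moves=[
    [[0,0,0,0.01,-0.14,0,0],[0,0,0,0.01,-0.14,0,0],[0,0,0,0.01,-0.12,0,0],[0,0,0,0.01,-0.08,0,0],[0,0,0,0,-0.03,0,0]],
  ],
)

```text
time: 3.7
tool_pos: [0.5587, -0.1456, 0.0253]
tcp_rot: [3.065, 0.672, 0.006]
wrist_force: [1.9, -5.3, 6.6]
width: 0.053
grip_force: 33.7
```

```bash
python3 -c "
from h import *
for n in('top','side'):
    c=vision.read_camera(n); print(tub(c))
    if n=='top': cv2.imwrite('pics/tub1.png',cv2.resize(c['image'][90:290,200:500,::-1],None,fx=2.5,fy=2.5))
go([.5525,-.1487,.0255])"
```

```text
(array([ 0.51826334, -0.08104889]), 0.0801134929060936)
(array([ 0.51564777, -0.08069488]), 0.07945533096790314)
t 3.8 pos [ 0.5586 -0.1454  0.0253] R [[0.908, 0.418, 0.004], [0.418, -0.908, -0.002], [0.002, 0.003, -1.0]] F [ 0.1 -0.8  8.6] w 0.053 32.86703413563373
local delta (units) [-0.069  0.005 -0.002]
```

View pics/tub1.png

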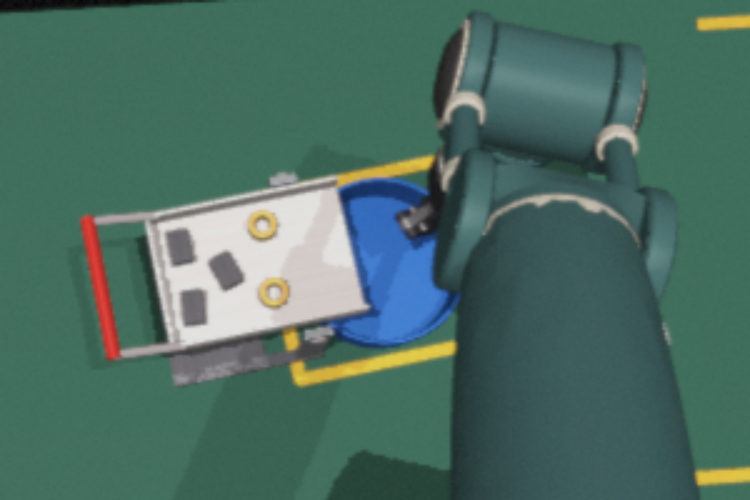

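The tub sits within the tape to the right of the tray, with its centre near (395,260) in the crop. I'll release it, lift, and re-measure with a clear view.

Request:
play_rows(
  moves=[
    [[0,0,0,0,0,0,60],[0,0,0,0,0,0,60],[0,0,0,0,0,0,60],[0,0,0,0,0,0,60],[0,0,0,0,0,-0.15,60]],
  ],
)

```text
time: 4.22
tool_pos: [0.5537, -0.144, 0.0348]
tcp_rot: [-3.066, -0.669, 0.01]
wrist_force: [0.1, -0.9, -1.2]
width: 0.701
grip_force: 0.0
```

Request:
play_rows(
  moves=[
    [[0,0,0,0,0,-0.3,60],[0,0,0,0,0,-0.4,60],[0,0,0,0,0,-0.4,60],[0,0,0,0,0,-0.4,60],[0,0,0,0,0,-0.4,60]],
  ],
)

```text
time: 4.63
tool_pos: [0.5563, -0.1448, 0.2294]
tcp_rot: [-3.069, -0.67, 0.002]
wrist_force: [0.4, -0.7, -0.6]
width: 0.701
grip_force: 0.0
```

```bash
python3 -c "
from h import *
for n in('top','side'):
    c=vision.read_camera(n); print(tub(c))
    m=biggest(mask(c,(100,120,50),(125,255,255))); print(ray(c,cv2.minEnclosingCircle(m)[0],.045))
go([.485,.172,.27])"
```

```text
(array([ 0.51763153, -0.08117983]), 0.07988901436328888)
[[ 0.5155092  -0.08169689  0.045     ]]
(array([ 0.51644576, -0.08036323]), 0.08038360625505447)
[[ 0.24108924 -0.94018728  0.045     ]]
t 4.7333 pos [ 0.5617 -0.1465  0.2371] R [[0.909, 0.417, 0.014], [0.417, -0.909, -0.004], [0.011, 0.01, -1.0]] F [ 0.8 -1.   0.4] w 0.7 0.0
local delta (units) [ 0.634 -3.212 -0.354]
```

Request:
play_rows(
  moves=[
    [[0,0,0.19,0,0,-0.1,40],[0,0,0.19,0,0,-0.05,40],[0,0,0.2,0,0,0,40],[0,0,0,-0.03,-0.2,0,40],[0,0,0,-0.03,-0.3,0,40]],
  ],
)

```text
time: 5.15
tool_pos: [0.544, -0.0977, 0.2422]
tcp_rot: [3.134, 0.214, -0.002]
wrist_force: [0.4, 1.0, 0.7]
width: 0.468
grip_force: 0.0
```

Request:
play_rows(
  moves=[
    [[0,0,0,-0.04,-0.38,0,40],[0,0,0,-0.04,-0.38,0,40],[0,0,0,-0.04,-0.38,0,40],[0,0,0,-0.04,-0.38,0,40],[0,0,0,-0.04,-0.38,0,40]],
  ],
)

```text
time: 5.57
tool_pos: [0.4966, 0.0903, 0.2422]
tcp_rot: [3.134, 0.218, -0.002]
wrist_force: [0.4, 0.8, 0.2]
width: 0.467
grip_force: 0.0
```

```bash
python3 -c "
from h import *
go([.485,.172,.20]); print(bot.read_state()['q'])"
```

```text
t 5.5667 pos [0.4966 0.0903 0.2422] R [[0.99, 0.139, -0.001], [0.139, -0.99, -0.0], [-0.001, 0.0, -1.0]] F [0.4 0.8 0.2] w 0.467 0.0
local delta (units) [-0.001 -0.825  0.422]
[ 1.30613020e-01 -6.76347844e-02  1.94590304e+00 -1.88655421e-05
  1.26459189e+00  1.56224095e+00]
```

Request:
play_rows(
  moves=[
    [[0,0,0,0,-0.35,0,40],[0,0,0,0,-0.3,0.1,40],[0,0,0,0,-0.17,0.12,40],[0,0,0,0,0,0.1,40],[0,0,0,0,0,0.05,40]],
  ],
)

```text
time: 5.98
tool_pos: [0.4849, 0.1704, 0.2037]
tcp_rot: [3.132, 0.223, -0.006]
wrist_force: [-0.7, 0.5, -1.1]
width: 0.468
grip_force: 0.0
```

```bash
python3 -c "
from h import *
c=vision.read_camera('side')
cv2.imwrite('pics/bar1.png',cv2.resize(c['image'][150:300,200:400,::-1],None,fx=3.5,fy=3.5))
b=bar(c); m=b.mean(0); print('bar',m,len(b)); 
go([.485,.172,.146]); print(tub(c))"
```

```text
bar [0.48231244 0.17548637 0.16931657] 240
t 6.0333 pos [0.4847 0.1695 0.2032] R [[0.99, 0.14, -0.005], [0.14, -0.99, -0.002], [-0.005, 0.001, -1.0]] F [-1.1 -0.6 -0.7] w 0.463 0.0
local delta (units) [ 0.009 -0.025  0.572]
(array([ 0.51626384, -0.08353039]), 0.08043598383665085)
```

View pics/bar1.png

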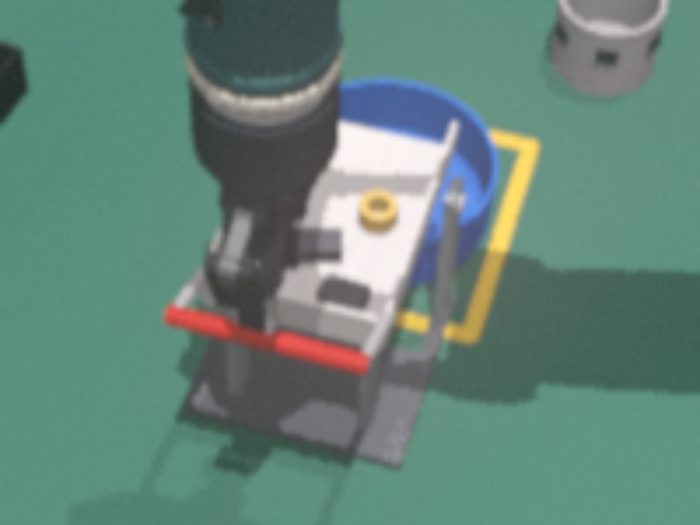

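The gripper is above the middle of the red bar, at about (245,320) in the crop, with the fingers on either side of it. Next I descend and close.

Request:
play_rows(
  moves=[
    [[0,0,0,0,-0.02,0.15,40],[0,0,0,0,0,0.2,40],[0,0,0,0,0,0.15,40],[0,0,0,0,0,0.07,40],[0,0,0,0,0,0,40]],
  ],
)

```text
time: 6.45
tool_pos: [0.485, 0.1705, 0.1472]
tcp_rot: [3.133, 0.217, -0.006]
wrist_force: [-0.6, -0.6, 0.2]
width: 0.467
grip_force: 0.0
```

Request:
play_rows(
  moves=[
    [[0,0,0,0,0,0,0],[0,0,0,0,0,0,0],[0,0,0,0,0,0,0],[0,0,0,0,0,0,0],[0,0,0,0,0,0,0]],
  ],
  newtons=30,
)

```text
time: 6.87
tool_pos: [0.4872, 0.1728, 0.1506]
tcp_rot: [-3.133, -0.219, -0.004]
wrist_force: [-0.3, 2.7, 2.9]
width: 0.131
grip_force: 29.6
```

```bash
python3 -c "
from h import *
go([.485,.172,.146])
# arc plan in tool frame units, cumulative
a0=np.arctan2(45,172);r=np.hypot(172,45)/100
for th in np.arange(0.05,1.26,.05):
    d=r*np.array([np.cos(a0+th)-np.cos(a0+th-.05),np.sin(a0+th)-np.sin(a0+th-.05)]); print(round(th,2),'y',round(-d[0],3),'z',round(-d[1],3))
"
```

```text
t 6.8667 pos [0.4872 0.1728 0.1506] R [[0.99, 0.139, 0.002], [0.139, -0.99, 0.001], [0.003, -0.001, -1.0]] F [-0.3  2.7  2.9] w 0.131 29.56874817609787
local delta (units) [-0.023  0.005  0.046]
0.05 y 0.025 z -0.085
0.1 y 0.029 z -0.084
0.15 y 0.033 z -0.083
0.2 y 0.037 z -0.081
0.25 y 0.041 z -0.079
0.3 y 0.045 z -0.077
0.35 y 0.049 z -0.074
0.4 y 0.052 z -0.072
0.45 y 0.056 z -0.069
0.5 y 0.059 z -0.066
0.55 y 0.063 z -0.063
0.6 y 0.066 z -0.06
0.65 y 0.069 z -0.057
0.7 y 0.071 z -0.053
0.75 y 0.074 z -0.049
0.8 y 0.076 z -0.046
0.85 y 0.078 z -0.042
0.9 y 0.08 z -0.038
0.95 y 0.082 z -0.034
1.0 y 0.084 z -0.03
1.05 y 0.085 z -0.025
1.1 y 0.086 z -0.021
1.15 y 0.087 z -0.017
1.2 y 0.088 z -0.012
1.25 y 0.089 z -0.008
```

Request:
play_rows(
  moves=[
    [[0,0,0,0,0.013,-0.043,0],[0,0,0,0,0.027,-0.085,0],[0,0,0,0,0.031,-0.084,0],[0,0,0,0,0.035,-0.082,0],[0,0,0,0,0.038,-0.08,0]],
  ],
)

```text
time: 7.28
tool_pos: [0.489, 0.1592, 0.1877]
tcp_rot: [-3.131, -0.219, -0.004]
wrist_force: [1.5, 3.9, -1.8]
width: 0.127
grip_force: 29.3
```

Request:
play_rows(
  moves=[
    [[0,0,0,0,0.042,-0.078,0],[0,0,0,0,0.047,-0.075,0],[0,0,0,0,0.05,-0.073,0],[0,0,0,0,0.027,-0.035,0],[0,0,0,0,0.028,-0.035,0]],
  ],
)

```text
time: 7.7
tool_pos: [0.4917, 0.1407, 0.218]
tcp_rot: [-3.13, -0.219, -0.004]
wrist_force: [-0.3, 7.5, 1.1]
width: 0.124
grip_force: 29.3
```

```bash
cat >> h.py <<'E'
def ang():
    s=bot.read_state(); p=s["tool_pos"]; h=np.array([.509,.002]); y=np.array([-.139,.990])
    Y=(p[:2]-h)@y; Z=p[2]+.0145-.12
    print("t",s["time"],"YZ",Y,Z,"r",np.hypot(Y,Z),"angle",np.arctan2(Z,Y)-np.arctan2(45,172),"F",s["wrist_force"].round(1),"w",s["width"],s["grip_force"])
E
python3 -c "
from h import *
ang(); c=vision.read_camera('top'); print(tub(c))
cv2.imwrite('pics/raise1.png',cv2.resize(c['image'][90:290,200:500,::-1],None,fx=2.5,fy=2.5))"
```

```text
t 7.7 YZ 0.13969032144078244 0.11246455961567023 r 0.1793367309665696 angle 0.42195017616793273 F [-0.3  7.5  1.1] w 0.12385341798564396 29.32694524526596
(array([ 0.5186978 , -0.08105796]), 0.08033109456300735)
```

View pics/raise1.png

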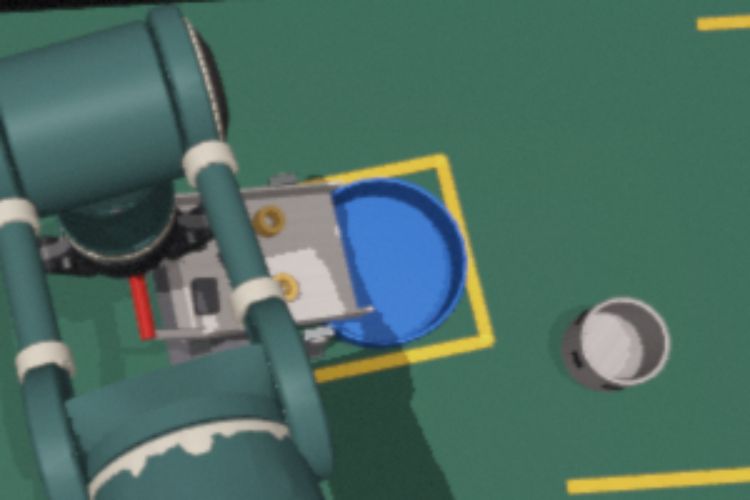

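Request:
play_rows(
  moves=[
    [[0,0,0,0,0.029,-0.034,0],[0,0,0,0,0.03,-0.033,0],[0,0,0,0,0.031,-0.032,0],[0,0,0,0,0.031,-0.032,0],[0,0,0,0,0.032,-0.031,0]],
  ],
)

```text
time: 8.17
tool_pos: [0.4937, 0.1264, 0.2347]
tcp_rot: [-3.128, -0.219, -0.005]
wrist_force: [-1.1, 10.4, 6.7]
width: 0.126
grip_force: 29.4
```

Request:
play_rows(
  moves=[
    [[0,0,0,0,0.033,-0.03,0],[0,0,0,0,0.033,-0.029,0],[0,0,0,0,0.034,-0.029,0],[0,0,0,0,0.034,-0.028,0],[0,0,0,0,0.035,-0.027,0]],
  ],
)

```text
time: 8.58
tool_pos: [0.496, 0.11, 0.2499]
tcp_rot: [-3.127, -0.219, -0.005]
wrist_force: [-3.4, 10.4, 9.1]
width: 0.126
grip_force: 29.3
```

```bash
python3 -c "
from h import *
ang(); c=vision.read_camera('top'); print(tub(c))
cv2.imwrite('pics/raise2.png',cv2.resize(c['image'][90:290,200:500,::-1],None,fx=2.5,fy=2.5))"
```

```text
t 8.5833 YZ 0.10874334708760056 0.14438110564898476 r 0.18075126335447192 angle 0.6693779738461025 F [-3.4 10.4  9.1] w 0.12632876818127795 29.30436462163925
(array([ 0.51727325, -0.08292489]), 0.0796109139919281)
```

View pics/raise2.png

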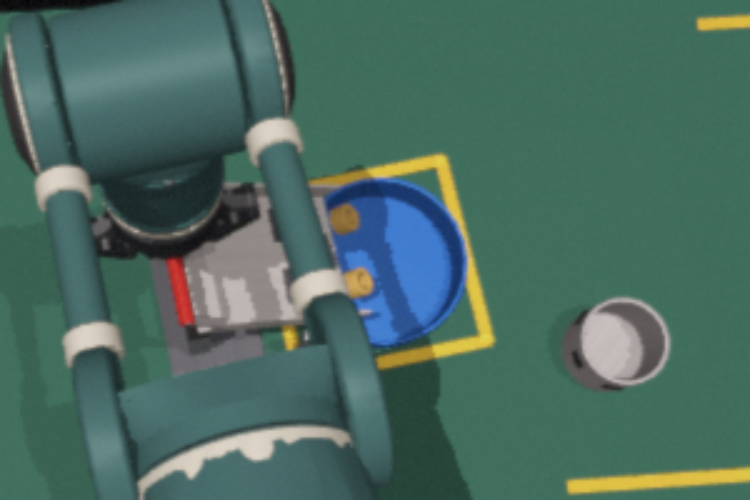

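Both bushes are dropping into the tub, at about (345,220) and (360,280) in the crop. I'll keep raising with a small outward correction, because the radial force is building up.

Request:
play_rows(
  moves=[
    [[0,0,0,0,0.03,-0.032,0],[0,0,0,0,0.031,-0.031,0],[0,0,0,0,0.034,-0.027,0],[0,0,0,0,0.035,-0.026,0],[0,0,0,0,0.036,-0.025,0]],
  ],
)

```text
time: 9.05
tool_pos: [0.4985, 0.092, 0.263]
tcp_rot: [-3.131, -0.22, -0.005]
wrist_force: [0.8, 5.1, 3.4]
width: 0.126
grip_force: 29.2
```

Request:
play_rows(
  moves=[
    [[0,0,0,0,0.037,-0.023,0],[0,0,0,0,0.037,-0.023,0],[0,0,0,0,0.038,-0.022,0],[0,0,0,0,0.038,-0.021,0],[0,0,0,0,0.039,-0.02,0]],
  ],
)

```text
time: 9.47
tool_pos: [0.5013, 0.0723, 0.2735]
tcp_rot: [-3.132, -0.22, -0.005]
wrist_force: [1.7, 5.0, 4.0]
width: 0.121
grip_force: 30.3
```

```bash
python3 -c "
from h import *
ang(); c=vision.read_camera('side'); print(tub(c)); print(bot.read_state()['q'])
cv2.imwrite('pics/raise3.png',cv2.resize(c['image'][100:300,200:400,::-1],None,fx=3,fy=3))"
```

```text
t 9.4667 YZ 0.07070194176196858 0.16796556106666083 r 0.18223938727221117 angle 0.9164847666469594 F [1.7 5.  4. ] w 0.12058981450200232 30.313089787960052
(array([ 0.51419497, -0.07787498]), 0.08250442892313004)
[ 9.21588622e-02 -8.56607034e-02  1.90461020e+00  6.80642433e-04
  1.31940724e+00  1.52293769e+00]
```

View pics/raise3.png

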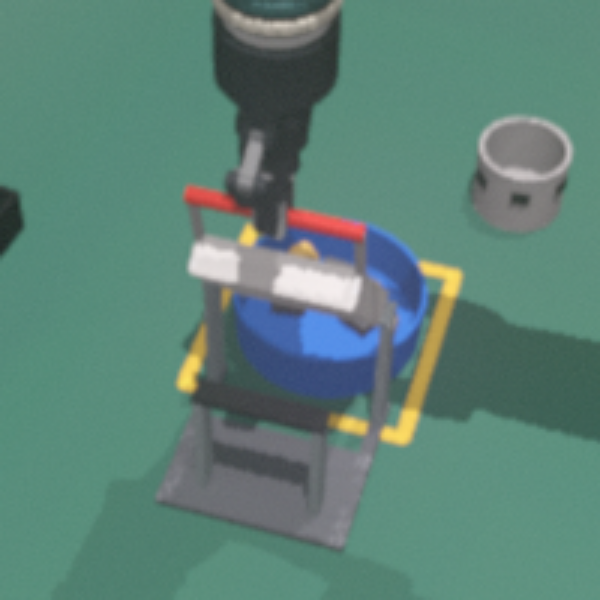

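The tray is at about 0.92 rad with the tub below it. A bush is visible in the tub at (305,248) and a dark magnet near (290,305). I'll go on to about 1.15 rad and pause there.

Request:
play_rows(
  moves=[
    [[0,0,0,0,0.041,-0.018,0],[0,0,0,0,0.041,-0.017,0],[0,0,0,0,0.041,-0.016,0],[0,0,0,0,0.042,-0.015,0],[0,0,0,0,0.042,-0.014,0]],
  ],
)

```text
time: 9.93
tool_pos: [0.5042, 0.0508, 0.2805]
tcp_rot: [3.134, 0.219, 0.004]
wrist_force: [3.1, 4.0, 3.3]
width: 0.123
grip_force: 30.7
```

Request:
play_rows(
  moves=[
    [[0,0,0,0,0.042,-0.013,0],[0,0,0,0,0.043,-0.012,0],[0,0,0,0,0.043,-0.011,0],[0,0,0,0,0.043,-0.009,0],[0,0,0,0,0,0,0]],
  ],
)

```text
time: 10.35
tool_pos: [0.5064, 0.0331, 0.2846]
tcp_rot: [3.133, 0.218, 0.002]
wrist_force: [4.8, 2.7, 2.8]
width: 0.122
grip_force: 30.7
```

Request:
play_rows(
  moves=[
    [[0,0,0,0,0,0,0],[0,0,0,0,0,0,0],[0,0,0,0,0,0,0],[0,0,0,0,0,0,0],[0,0,0,0,0,0,0]],
  ],
)

```text
time: 10.77
tool_pos: [0.5063, 0.034, 0.2844]
tcp_rot: [3.133, 0.219, 0.002]
wrist_force: [5.0, 2.9, 2.9]
width: 0.127
grip_force: 30.7
```

```bash
python3 -c "
from h import *
ang(); c=vision.read_camera('top'); print(tub(c))
a=cv2.resize(c['image'][120:260,270:410,::-1],(560,560))[:,:400]
c=vision.read_camera('side'); b=cv2.resize(c['image'][140:280,230:370,::-1],(560,560))[:,:400]
cv2.imwrite('pics/raise4.png',np.hstack([a,b]))"
```

```text
t 10.7667 YZ 0.0320057174392495 0.17889616490206633 r 0.18173663297604142 angle 1.1378703246208461 F [5.  2.9 2.9] w 0.12674646156031494 30.736367404460907
(array([ 0.51818562, -0.08039357]), 0.07983015477657318)
```

View pics/raise4.png

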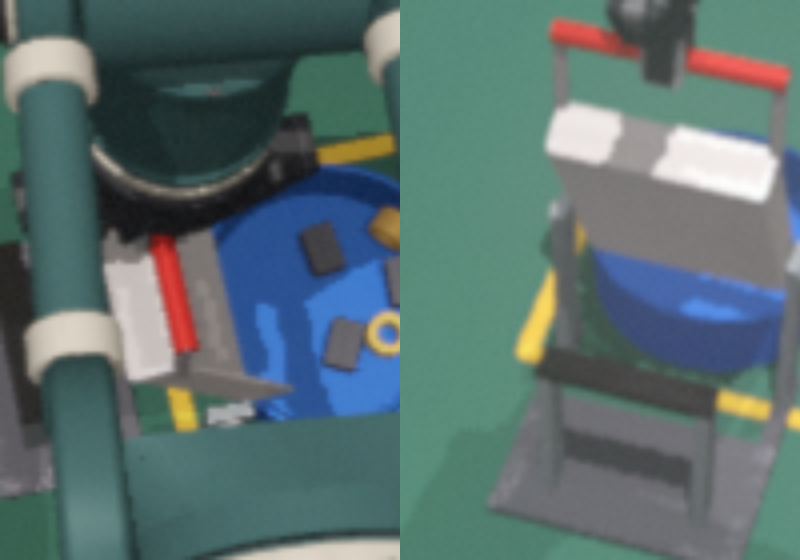

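All five parts are in the tub: three magnets at (322,248), (345,342) and (392,280), and two bushes at (388,228) and (385,335). The tray is empty, so I'll lower it along the same arc.

Request:
play_rows(
  moves=[
    [[0,0,0,0,-0.03,0.02,0],[0,0,0,0,-0.06,0.032,0],[0,0,0,0,-0.075,0.032,0],[0,0,0,0,-0.084,0.032,0],[0,0,0,0,-0.082,0.035,0]],
  ],
)

```text
time: 11.28
tool_pos: [0.5016, 0.0683, 0.2734]
tcp_rot: [-3.132, -0.219, -0.006]
wrist_force: [-3.4, 6.2, 15.6]
width: 0.125
grip_force: 32.3
```

Request:
play_rows(
  moves=[
    [[0,0,0,0,-0.08,0.039,0],[0,0,0,0,-0.078,0.042,0],[0,0,0,0,-0.076,0.046,0],[0,0,0,0,-0.074,0.049,0],[0,0,0,0,-0.071,0.053,0]],
  ],
)

```text
time: 11.7
tool_pos: [0.4961, 0.1075, 0.2496]
tcp_rot: [-3.129, -0.219, -0.005]
wrist_force: [-3.1, 10.8, 14.5]
width: 0.123
grip_force: 33.5
```

```bash
python3 -c "
from h import *
ang()"
```

```text
t 11.7 YZ 0.10622478160371385 0.14411665781662725 r 0.17903439693810666 angle 0.6797264017797822 F [-3.1 10.8 14.5] w 0.12306275065631368 33.51249933242798
```

Request:
play_rows(
  moves=[
    [[0,0,0,0,-0.085,0.045,0],[0,0,0,0,-0.085,0.055,0],[0,0,0,0,-0.073,0.06,0],[0,0,0,0,-0.059,0.066,0],[0,0,0,0,-0.056,0.069,0]],
  ],
)

```text
time: 12.12
tool_pos: [0.4913, 0.1403, 0.2163]
tcp_rot: [3.133, 0.22, 0.002]
wrist_force: [4.9, 2.3, 1.6]
width: 0.126
grip_force: 33.2
```

Request:
play_rows(
  moves=[
    [[0,0,0,0,-0.052,0.072,0],[0,0,0,0,-0.049,0.074,0],[0,0,0,0,-0.045,0.077,0],[0,0,0,0,-0.041,0.079,0],[0,0,0,0,-0.037,0.081,0]],
  ],
)

```text
time: 12.53
tool_pos: [0.4882, 0.1627, 0.1778]
tcp_rot: [-3.134, -0.219, -0.002]
wrist_force: [4.7, 5.4, 1.6]
width: 0.126
grip_force: 34.3
```

```bash
python3 -c "
from h import *
ang()"
```

```text
t 12.5333 YZ 0.16196976528429097 0.07230314345603375 r 0.17737516573599615 angle 0.16396302935127954 F [4.7 5.4 1.6] w 0.12618296542965646 34.326515793800354
```

Request:
play_rows(
  moves=[
    [[0,0,0,0,-0.033,0.08,0],[0,0,0,0,-0.028,0.075,0],[0,0,0,0,-0.02,0.06,0],[0,0,0,0,-0.01,0.04,0],[0,0,0,0,-0.005,0.02,0]],
  ],
)

```text
time: 12.95
tool_pos: [0.4868, 0.1722, 0.1499]
tcp_rot: [-3.133, -0.219, -0.001]
wrist_force: [5.2, 5.9, 1.8]
width: 0.124
grip_force: 35.0
```

```bash
python3 -c "
from h import *
ang(); b=bar(vision.read_camera('side')); print(b.mean(0)); ang()"
```

```text
t 12.95 YZ 0.1716275439513358 0.04444154248206736 r 0.17728808347137465 angle -0.0025156881097213035 F [5.2 5.9 1.8] w 0.12353172854455934 34.969414472579956
[0.47672439 0.17413812 0.17099035]
t 13.0 YZ 0.1716733022992997 0.044332822060583754 r 0.17730516584183925 angle -0.0031739858359725037 F [5.5 4.9 0.4] w 0.11959446849805182 34.89606857299805
```

Request:
play_rows(
  moves=[
    [[0,0,0,0,0,0.01,0],[0,0,0,0,0,0,35],[0,0,0,0,0,0,35],[0,0,0,0,0,0,35],[0,0,0,0,0,0,35]],
  ],
)

```text
time: 13.42
tool_pos: [0.485, 0.1709, 0.1488]
tcp_rot: [3.133, 0.219, -0.005]
wrist_force: [-0.1, -1.0, -0.4]
width: 0.407
grip_force: 0.0
```

Request:
play_rows(
  moves=[
    [[0,0,0,0,0,-0.1,35],[0,0,0,0,0,-0.2,35],[0,0,0,0,0,-0.3,35],[0,0,0,0,0,-0.35,35],[0,0,0,0,0,-0.35,35]],
  ],
)

```text
time: 13.83
tool_pos: [0.4854, 0.1712, 0.2814]
tcp_rot: [3.133, 0.219, -0.003]
wrist_force: [0.6, -0.6, 0.0]
width: 0.411
grip_force: 0.0
```

Request:
play_rows(
  moves=[
    [[0,0,0,0,-0.35,0,35],[0,0,0,0,-0.35,0,35],[0,0,0,0,-0.35,0,35],[0,0,0,0,0,0,35],[0,0,0,0,0,0,35]],
  ],
)

```text
time: 14.25
tool_pos: [0.4711, 0.2769, 0.2805]
tcp_rot: [3.133, 0.224, 0.0]
wrist_force: [0.1, -0.8, 0.0]
width: 0.41
grip_force: 0.0
```

```bash
python3 -c "
from h import *
ang(); c=vision.read_camera('side'); print(bar(c).mean(0),tub(c))
b=cv2.resize(c['image'][120:280,230:390,::-1],(400,400))
c=vision.read_camera('top'); print(bar(c).mean(0),tub(c))
a=cv2.resize(c['image'][120:280,230:390,::-1],(400,400))
cv2.imwrite('pics/end.png',np.hstack([a,b]))"
```

```text
t 14.25 YZ 0.2773769094858953 0.17503512831954354 r 0.32798665531052573 angle 0.30703656466761786 F [ 0.1 -0.8  0. ] w 0.4103657623440915 0.0
[0.46870523 0.17282157 0.16958265] (array([ 0.51287788, -0.08164874]), 0.08009457588195801)
[0.4846792  0.17058465 0.17060407] (array([ 0.51801109, -0.08143749]), 0.08053918182849884)
```

View pics/end.png

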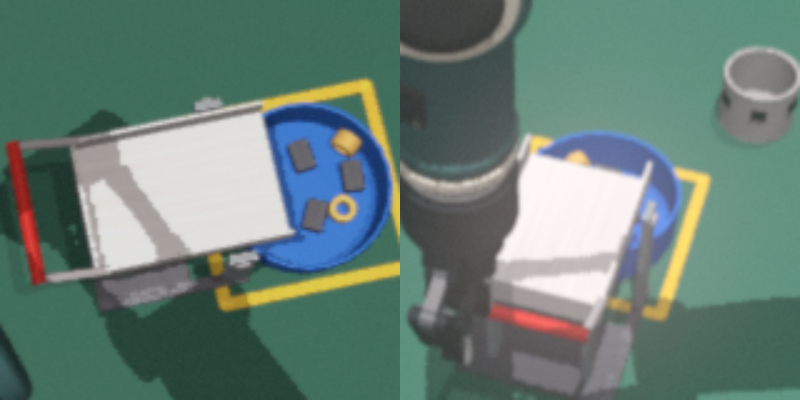

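The tray is empty and level, with the bar back at z of about 0.17. All five parts lie in the tub, the tub is centred in the tape, and the gripper is clear.

```bash
python3 -c "
from workcell import bot
print(bot.finish_job())"
```

```text
the job is handed in; nothing more can be done
None
```

I handed the job in at about 14 s of the 72 s allowed: the tub stands about 4 mm from the centre of the taped square with all five parts in it, the tray is lowered level and the gripper is clear, though the hand-in call gave no verdict.

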